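Set the brass bushing down in the gap on the crowded parts tray

TASK

Pick up the brass flanged bushing from the bench (not the steel or the black one) and stand it upright, flange down, on the floor of the blue parts tray, in the free space left beside the steel hub and the green bearing block. Set it down rather than dropping it, and neither bump nor shift the two parts already on the tray.

Things in the scene. Friction and masses are not known exactly. Their poses are not given: they have to be found in the camera images.
- brass_center (a point): Centre, half-way up, of the brass (yellow metal) flanged bushing: an upright tube 64 mm tall, 44 mm outside and 28 mm bore diameter, with a 56 mm diameter, 5 mm thick flange round its foot; about 0.42 kg. z points up along its axis; the centre lies 32 mm above its underside. It stands free on the bench (height 0). Two look-alikes of the same shape, one grey steel and one black, stand about 10 cm or more from it, centre to centre, and are not the ones wanted.
- tray: Blue open tray with a grey floor, fixed to the bench, 190 mm along its x and 360 mm along its y, rim 20 mm high, walls and floor 5 mm thick. Origin at the centre of its underside at bench height, so the floor's top is 5 mm above it. It has three places in a row along its y, at about y = -115, 0 and +115 mm, x = 0 (each within 12 mm): the hub stands on one, the bearing block on another, and the third, which changes, is empty.
- hub: Grey steel hub standing loose on the tray floor, flange down: round flange 84 mm diameter, 12 mm thick, with five short dark studs up to 28 mm high and a central boss 48 mm diameter, 42 mm high in all. Origin at the centre of its underside, z up.
- pillow: Green pillow-block bearing standing loose on the tray floor: foot 110 mm along its x, 38 mm along its y, 14 mm thick, with a round green housing 58 mm across and 34 mm thick, 60 mm high in all. Origin at the centre of its underside, z up; its long x lies roughly across the tray (along the tray's x, within about 15 degrees).
Not all that is in view belongs to the job. Several things look just like the part that bears brass_center: the one meant starts nearest to the robot's base.

How it is judged:
By the outcome, as a careful person would: the job done as asked, in the order asked, and still so for the second after the job is handed in, with the robot touching nothing.
It also fails if it takes over 35 s, if anything falls off the work surface, if the arm or the gripper's body presses on something with over 40 N, if the wrist force passes 120 N, or if a joint passes its speed limit or range.

ROBOT

A 7-joint arm with a two-finger parallel gripper is mounted at the origin on the work surface. World frame = base frame: x ahead of the robot, y to its left, z up, the work surface at z = 0. Lengths are in mm, angles in degrees, forces in N, time in s.
With the tool pointing down it reaches from about 425 to 875 mm from the base axis. Payload 9.9 kg.
Tool frame: the origin (TCP) lies at the very end of the fingers, on their centre line; the grasp point (between the pads) lies 19 mm behind it; y points along the fingers, x is the direction in which the jaws open and shut, and the axes are right-handed (so a half turn about y gives the same grasp; the last joint's range is limited). The gripper opens to 85 mm and grips with 20 to 120 N. Pads are 22 mm wide; open, the fingers measure 114 mm over their backs; the gripper's body (76 mm by 85 mm) begins 54 mm behind the grasp point. The pads swing forward as they close: fully open they stand 13 mm farther back than shut.
Start: joints at [64.355, 32.985, 1.427, 82.34, -0.859, 64.687, -3.237], TCP at [240.188, -630.823, 199.089] pointing down, gripper open.
Joint ranges: [-157.87, 157.87], [-19.46, 123.44], [-87.15, 90], [11.01, 140.99], [-62.26, 242.26], [9.8, 113.94], [-161.44, 161.44]. Speed limits (degrees/s): [127.2, 127.2, 172.46, 172.46, 180, 180, 180].

INTERFACE

Orientations are given as a 3x3 rotation matrix whose columns are the frame's x, y, z axes.
In Python, from plant import get_obs, camera, finish_job, search_frame, pinpoint gives the robot as it stands.
- The arm moves only by the tool arm_command, never from a script. Its argument "plan" is text: rows parted by semicolons, each of 4 numbers parted by spaces: the shift along the tool's x, y, z in cm, then the turn about the tool's y in degrees. In form: x y z turn; .... A call has 1 to 20 rows; each row is the pose to reach, as a shift and turn from the pose commanded when the call began, along the tool's axes at that moment; what a row does not reach only later rows make up. A row lasts 1/12 s, in which the tool goes at most 41.7 mm and 7.16 degrees, less where a joint would pass 70% of its speed; a pose out of reach is approached as far as the arm can. A call with a gripper value outside its range is refused whole. "jaw" is the finger opening in cm, from 0 to 8.54, set as the call begins (left out, the last holds). The fingers move at their own pace and stop on an object; "force" is the grip in N (left out, the last holds). Time passes only in rows, so rows that repeat a pose let the fingers close. It gives the time, the measured TCP pose, the force and the opening at its end, in the units of the state.
- get_obs(): the state, without advancing time (a new reading comes with each control period).
- camera(name): name is "side" or "top" or "wrist"; returns a dict with "frame" (420x560x3 uint8, blue, green, red), "z_map" (420x560 float32, mm along the optical axis (not along the pixel's ray), 0 where there is no reading), "fx", "fy", "cx", "cy" (pixels), "rvec" (rotation vector, rad) and "tvec" (3), from world to camera coordinates, as OpenCV has them; the wrist camera has in their place "T_tool_cam" (4x4, takes a point from camera to tool coordinates, whose origin is the TCP and whose axes are the tool frame's). Camera axes: x right, y down, z forward; pixel columns grow to the right and rows downward; lengths in mm; the calibration is good to about 2 mm. A picture is of the moment at which its call begins: read the wrist's pose just before it.
- finish_job(): hands the job in, once; it reports no verdict.
Trained networks look in a picture, given as the dict that the camera call returned (one of the last four; its "shot" number tells which), for a name from the list of things; names that differ only in an ending like _2 or _b are one class to them, and where a whole thing is asked for, a point or a joint stands for the part that bears it (a point fixed in the world has none). Each returns a list of dicts, best first, with "p" (0 to 1); they miss things now and then, are a little off and sometimes report something else, mostly with a low value. They report only what shows in the picture. A call takes as long as a camera call. They do not tell look-alikes from the thing itself.
- search_frame(picture, target): "rect" ([left, top, right, bottom] in pixels, round what is visible of it).
- pinpoint(picture, target): "position" ([row, column] in pixels: a listed point, or the origin of a listed thing).
The state is a dict: "clock": time; "joint_pos": joint angles; "qd": joint speeds; "joint_efforts": joint torques, N m; "ee_pos": TCP position; "eef_rot": TCP orientation; "ft_force": force on the tool from outside, world axes, zero at the start; "torque": the same for the moment, N m; "gripper_width": opening from 0.0 (shut) to 1.0 (fully open).
Only numpy, scipy, OpenCV 4.12 (cv2) and the standard library are available. Lean on these libraries where they do the work, as an engineer would, in place of code of your own. Each camera call takes 0.05 s, during which the arm holds its last target. There are 200 camera calls.

## Working session

There is one attempt and no reset: what is moved stays moved. The work goes in short steps, Python scripts to look and compute and a tool call to move; the robot and the scene stay as the last step left them, time stands still between calls to the robot, and variables do not carry over. Pictures are saved under pics/ and viewed, about 8 in all and at most 12, crops included, and the job is handed in when it is done.

Besides the shell and the picture viewer there is one more tool, called as name(argument=value, ...) on one line, values as JSON. arm_command: Moves the arm, as the interface text tells. Its arguments: {"type":"object","properties":{"plan":{"type":"string"},"jaw":{"type":"number"},"force":{"type":"number"}},"required":["plan"]}

```bash
mkdir -p pics; cat > h.py <<'E'
import numpy as np, cv2
from plant import *
def world(c,u,v,z=None,obs=None):
    # pixel (u,v) with depth -> world
    p=np.array([(u-c["cx"])/c["fx"],(v-c["cy"])/c["fy"],1.0])
    if "rvec" in c:
        R=cv2.Rodrigues(np.array(c["rvec"],float))[0];t=np.array(c["tvec"],float).ravel()
        A=R.T;o=-R.T@t
    else:
        T=np.array(c["T_tool_cam"]);E=np.array(obs["eef_rot"]).reshape(3,3)
        A=E@T[:3,:3];o=E@T[:3,3]+np.array(obs["ee_pos"])
    d=A@p
    if z is None:
        return o+d*c["z_map"][int(round(v)),int(round(u))]
    return o+d*(z-o[2])/d[2]
def cloud(c,obs=None):
    h,w=c["z_map"].shape;u,v=np.meshgrid(np.arange(w),np.arange(h))
    p=np.stack([(u-c["cx"])/c["fx"],(v-c["cy"])/c["fy"],np.ones_like(u,float)],-1)*c["z_map"][...,None]
    if "rvec" in c:
        R=cv2.Rodrigues(np.array(c["rvec"],float))[0];t=np.array(c["tvec"],float).ravel()
        P=(p-t)@R
    else:
        T=np.array(c["T_tool_cam"]);E=np.array(obs["eef_rot"]).reshape(3,3)
        P=(p@T[:3,:3].T+T[:3,3])@E.T+np.array(obs["ee_pos"])
    P[c["z_map"]<=0]=np.nan
    return P
E
python3 - <<'E'
from h import *
np.set_printoptions(precision=3,suppress=True)
o=get_obs();print(o["clock"],o["ee_pos"],o["eef_rot"],o["ft_force"],o["gripper_width"])
for n in ["top","side"]:
    c=camera(n);cv2.imwrite(f"pics/{n}0.png",c["frame"])
    np.savez(f"{n}0.npz",**{k:v for k,v in c.items()})
    for t,z in [("brass_center",32),("tray",0),("hub",5),("pillow",5)]:
        for d in pinpoint(c,t)[:5]:
            v,u=d["position"]
            print(n,t,round(d["p"],2),[round(u),round(v)],world(c,u,v,z),c["frame"][int(v),int(u)])
        print([ (np.round(d["rect"]).tolist(),round(d["p"],2)) for d in search_frame(c,t)[:4]])
print(get_obs()["clock"])
E
```

```text
0.0 [ 240.008 -630.336  198.236] [[ 0.356 -0.001  0.935]
 [-0.935  0.002  0.356]
 [-0.002 -1.    -0.   ]] [-0.202  0.339  0.347] 1.0032660258107553
top brass_center 0.96 [384, 177] [ 608.722 -317.946   32.   ] [ 1 39 60]
top brass_center 0.83 [332, 240] [ 460.274 -191.026   32.   ] [121 123 125]
top brass_center 0.74 [431, 260] [ 409.609 -418.992   32.   ] [ 66 114 138]
top brass_center 0.58 [426, 201] [ 548.491 -416.257   32.   ] [ 14 123 155]
[([416.0, 251.0, 448.0, 279.0], 0.84), ([413.0, 187.0, 442.0, 214.0], 0.7), ([370.0, 167.0, 397.0, 196.0], 0.55)]
top tray 0.72 [200, 190] [589.479 124.017   0.   ] [66 93 45]
[([119.0, 134.0, 280.0, 243.0], 0.73)]
top hub 0.97 [247, 175] [622.661   9.804   5.   ] [25 26 26]
[([228.0, 157.0, 265.0, 193.0], 0.73), ([318.0, 234.0, 341.0, 253.0], 0.48)]
top pillow 0.64 [203, 192] [583.034 117.517   5.   ] [58 84 40]
[([186.0, 167.0, 217.0, 214.0], 0.74)]
side brass_center 0.95 [417, 163] [ 390.657 -413.592   32.   ] [16 60 91]
side brass_center 0.88 [370, 144] [ 538.585 -421.035   32.   ] [14 58 90]
side brass_center 0.73 [346, 192] [ 453.59  -185.267   32.   ] [11 58 88]
side brass_center 0.63 [331, 153] [ 591.93  -307.869   32.   ] [18 57 87]
[([334.0, 178.0, 357.0, 209.0], 0.9), ([404.0, 148.0, 425.0, 179.0], 0.81), ([360.0, 132.0, 375.0, 159.0], 0.66), ([321.0, 139.0, 338.0, 167.0], 0.57)]
[([218.0, 194.0, 258.0, 226.0], 0.64)]
[([220.0, 194.0, 256.0, 226.0], 0.82)]
side pillow 0.56 [209, 244] [582.215 129.951   5.   ] [62 61 67]
side pillow 0.27 [212, 242] [582.849 121.804   5.   ] [46 50 46]
[([184.0, 217.0, 237.0, 255.0], 0.61), ([220.0, 192.0, 256.0, 225.0], 0.45)]
0.9
```

View pics/top0.png

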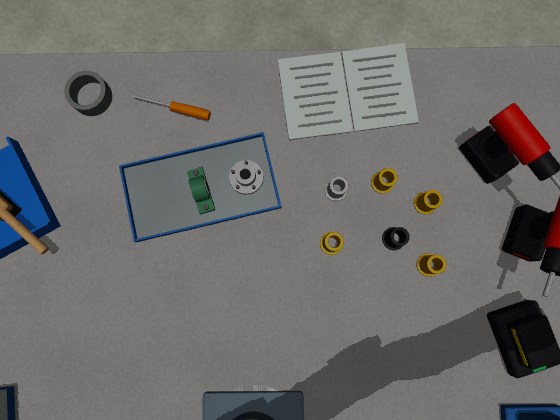

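View pics/side0.png

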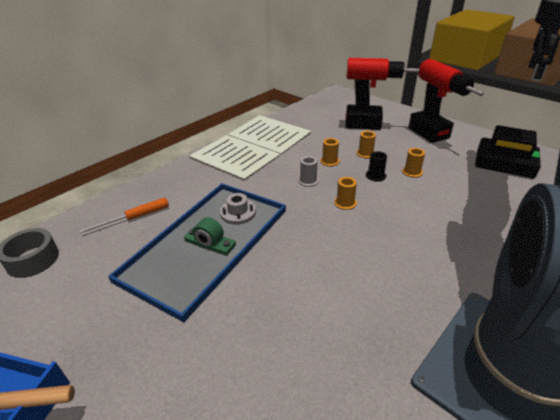

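The top view shows four brass bushings: (332,240), (384,177), (428,201) and (431,260). The steel one is at (338,188) and the black one at (397,237). The first brass one is nearest the base, at about 498 mm. On the tray the hub is at (247,175) on the right, the bearing block is in the middle at (202,190), and the left place is free. Next I refine these positions with depth.

```bash
cat > m.py <<'E'
from h import *
np.set_printoptions(precision=1,suppress=True)
for n in ["top","side"]:
    c={k:(v if v.ndim else v.item()) for k,v in np.load(n+"0.npz",allow_pickle=True).items()}
    P=cloud(c)
    x,y,z=P[...,0],P[...,1],P[...,2]
    with np.errstate(invalid="ignore"):
        bench=(abs(z)<15)&(abs(x-500)<40)&(abs(y+60)<60);print(n,"bench z",np.nanmedian(z[bench]))
        for cx,cy in [(460,-190),(605,-316)]:
            m=(np.hypot(x-cx,y-cy)<45)&(z>56)&(z<75)
            q=P[m][:,:2].astype(np.float32);print(" bush",m.sum(),np.array(cv2.minEnclosingCircle(q)[0]),cv2.minEnclosingCircle(q)[1],np.median(z[m]))
        f=c["frame"].astype(int)
        b=(f[...,0]>f[...,2]*1.6)&(f[...,0]>60)&(abs(x-590)<220)&(abs(y-125)<240)&(z<40)&(z>8)
        r=cv2.minAreaRect(P[b][:,:2].astype(np.float32));print(" tray",b.sum(),r,cv2.boxPoints(r).tolist())
        fl=(abs(x-590)<40)&(abs(y-240)<40);print(" floor z near free",np.median(z[fl]))
        g=(f[...,1]>f[...,2]*1.3)&(f[...,1]>f[...,0]*1.1)&(abs(x-590)<120)&(abs(y-110)<80)
        r=cv2.minAreaRect(P[g&(z<30)][:,:2].astype(np.float32));print(" pillow",g.sum(),r,np.nanmax(z[g]))
        m=(np.hypot(x-620,y-10)<60)&(z>13);r=cv2.minEnclosingCircle(P[m][:,:2].astype(np.float32));print(" hub",m.sum(),r)
E
python3 m.py
```

```text
top bench z -0.27056364435020996
 bush 177 [ 454.5 -190.6] 21.636825561523438 63.64526276574694
 bush 185 [ 601.5 -319. ] 21.925182342529297 63.03261442339655
 tray 996 ((595.5045166015625, 123.96077728271484), (191.3275146484375, 360.0600891113281), 12.513632774353027) [[463.1058349609375, 278.9864501953125], [541.1207275390625, -72.52021026611328], [727.9031982421875, -31.064895629882812], [649.8883056640625, 320.4417724609375]]
 floor z near free 4.750550544857256
 pillow 653 ((585.8139038085938, 120.4508285522461), (109.8769302368164, 38.58686828613281), 16.57476234436035) 68.34887174409437
 hub 911 ((621.7870483398438, 2.170010805130005), 52.01836013793945)
side bench z -1.6144838043234082
 bush 149 [ 454.8 -186.9] 22.692956924438477 61.170156673237045
 bush 101 [ 602.3 -313.6] 23.48451805114746 61.10344786503165
 tray 1161 ((594.6461181640625, 127.56694030761719), (191.808349609375, 360.4637145996094), 12.502594947814941) [[461.9989013671875, 282.76312255859375], [540.033447265625, -69.15264892578125], [727.2933349609375, -27.629241943359375], [649.2587890625, 324.2865295410156]]
 floor z near free 4.077409507675029
 pillow 777 ((584.6954345703125, 127.76395416259766), (110.83688354492188, 38.25361633300781), 19.192649841308594) 65.0691584494594
 hub 787 ((620.9634399414062, 4.276933193206787), 54.59193420410156)
```

arm_command(plan="-1.5 0 1.6 0;-4.5 0 4.8 0;-7.4 0 7.9 0;-10.3 0 11 0;-13.2 0 14 0;-16.1 0 17.1 0;-19 0 20.2 0;-21.9 0 23.3 0;-24.8 0 26.4 0;-27.7 0 29.4 0;-30.6 0 32.5 0;-32.8 0 34.8 0;-33.7 0 35.8 0;-33.7 0 35.8 0;-33.7 0 35.8 0", jaw=8.5, force=50)

```text
clock: 2.15
ee_pos: [455.1, -188.0, 199.2]
eef_rot: [[0.358, 0.0, 0.934], [-0.934, -0.0, 0.358], [0.0, -1.0, 0.0]]
ft_force: [-0.5, -0.6, -0.4]
gripper_width: 0.993
```

```bash
cat > w.py <<'E'
from h import *
import sys
np.set_printoptions(precision=2,suppress=True)
o=get_obs();c=camera("wrist");cv2.imwrite(sys.argv[1],c["frame"])
print(o["clock"],o["ee_pos"],o["eef_rot"],o["joint_pos"],o["gripper_width"])
P=cloud(c,o);x,y,z=P[...,0],P[...,1],P[...,2]
cx,cy=map(float,sys.argv[2:4]);zl=float(sys.argv[4])
with np.errstate(invalid="ignore"): m=(np.hypot(x-cx,y-cy)<45)&(z>zl)&(z<zl+15)
if m.sum()>20:
    r=cv2.minEnclosingCircle(P[m][:,:2].astype(np.float32));print("top",m.sum(),r,np.median(z[m]))
E
python3 w.py pics/w1.png 455 -189 57
```

```text
2.15 [ 455.13 -187.99  199.23] [[ 0.36  0.    0.93]
 [-0.93 -0.    0.36]
 [ 0.   -1.    0.  ]] [ 20.61  17.54  -4.82 109.14   1.82  53.38 -54.11] 0.9928582373288573
top 875 ((455.1351623535156, -189.88504028320312), 21.935077667236328) 64.31489499696337
```

View pics/w1.png

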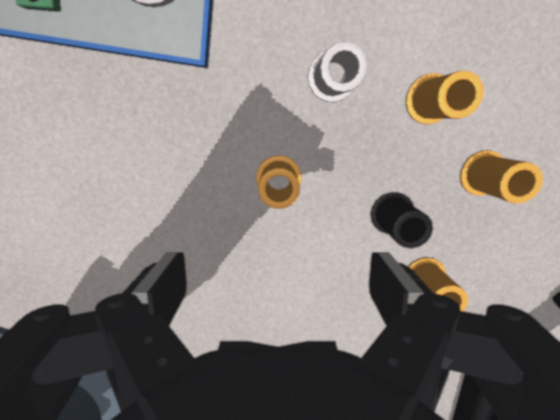

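The wrist view shows the target at (279,185), standing free, with the black and steel look-alikes well clear. All three cameras agree on its position within 2 mm, so I descend.

arm_command(plan="0.1 2 0 0;0.1 5 0 0;0.1 8 -0.1 0;0.1 11 -0.1 0;0.1 13.5 -0.1 0;0.1 15.5 -0.1 0;0.1 17 -0.1 0;0.1 17.7 -0.1 0;0.1 17.9 -0.1 0;0.1 17.9 -0.1 0")

```text
clock: 3.03
ee_pos: [453.9, -190.8, 20.1]
eef_rot: [[0.354, -0.001, 0.935], [-0.935, -0.0, 0.354], [0.0, -1.0, -0.001]]
ft_force: [1.3, 0.6, -0.0]
gripper_width: 0.997
```

arm_command(plan="0 0 0 0;0 0 0 0;0 0 0 0;0 0 0 0;0 0 0 0;0 0 0 0;0 0 0 0;0 0 0 0;0 0 0 0;0 0 0 0", jaw=3, force=50)

```text
clock: 3.87
ee_pos: [454.7, -189.8, 21.1]
eef_rot: [[0.356, 0.001, 0.934], [-0.934, -0.0, 0.356], [0.001, -1.0, 0.001]]
ft_force: [-2.6, 2.0, 9.1]
gripper_width: 0.479
```

arm_command(plan="0 -0.3 0 0;0 -1 0 0;0 -2.5 0 0;0 -4.5 0 0;0 -7 0 0;0 -9.5 0 0;0 -11.5 0 0;0 -12.7 0 0;0 -13 0 0;0 -13 0 0;0 -13 0 0")

```text
clock: 4.78
ee_pos: [453.7, -189.6, 149.6]
eef_rot: [[0.356, -0.001, 0.935], [-0.935, 0.0, 0.356], [-0.001, -1.0, -0.001]]
ft_force: [0.8, 0.8, -4.2]
gripper_width: 0.48
```

```bash
python3 w.py pics/w2.png 455 -189 180;python3 -c "
from h import *
o=get_obs();print(o['ft_force'],o['gripper_width'])
E=np.array(o['eef_rot']).reshape(3,3);print(E.T@(np.array([570.3,238,150])-o['ee_pos']))
c=camera('side');cv2.imwrite('pics/s2.png',cv2.resize(c['frame'][90:300,150:430],None,fx=2,fy=2))"
```

```text
4.7833 [ 453.69 -189.61  149.58] [[ 0.36 -0.    0.93]
 [-0.93  0.    0.36]
 [-0.   -1.   -0.  ]] [ 20.79  20.87  -4.88 113.17   2.41  46.1  -54.59] 0.4800695048438774
top 5112 ((460.3367004394531, -187.31655883789062), 33.400447845458984) 192.51050344599906
[ 0.10553235  0.24109284 -4.58462531] 0.4813686782817994
[-357.93944012   -0.75772484  261.31805864]
```

View pics/s2.png

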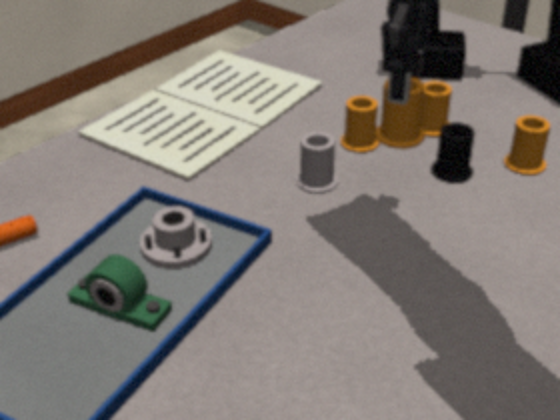

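View pics/w2.png

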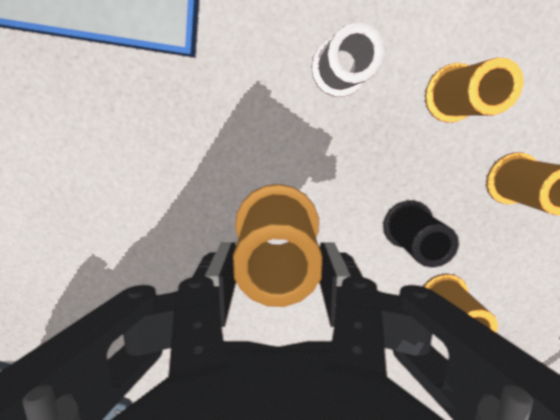

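The bushing is lifted, upright and centred between the pads at (277,245) in the wrist view, and the other bushings are undisturbed. Next I carry it over the free place.

arm_command(plan="-0.8 0 0.6 0;-2.4 0 1.8 0;-4.9 0 3.6 0;-7.7 0 5.6 0;-10.6 0 7.7 0;-13.5 0 9.8 0;-16.4 0 12 0;-19.3 0 14.1 0;-22.2 0 16.2 0;-25.1 0 18.3 0;-28 0 20.4 0;-30.8 0 22.5 0;-33.2 0 24.2 0;-34.9 0 25.4 0;-35.6 0 25.9 0;-35.8 0 26.1 0;-35.8 0 26.1 0;-35.8 0 26.1 0;-35.8 0 26.1 0")

```text
clock: 6.47
ee_pos: [570.7, 235.7, 150.0]
eef_rot: [[0.354, -0.0, 0.935], [-0.935, -0.001, 0.354], [0.001, -1.0, -0.001]]
ft_force: [0.5, -0.0, -4.2]
gripper_width: 0.484
```

```bash
cat > p.py <<'E'
from h import *
import sys
np.set_printoptions(precision=1,suppress=True)
o=get_obs();print(o["clock"],o["ee_pos"],o["joint_pos"],o["ft_force"],o["gripper_width"])
zt=float(sys.argv[1])
for n in ["wrist","side","top"]:
    c=camera(n);P=cloud(c,o);x,y,z=P[...,0],P[...,1],P[...,2];f=c["frame"].astype(int)
    if n!="top": cv2.imwrite(f"pics/{n}{sys.argv[2]}.png",c["frame"] if n=="wrist" else cv2.resize(c["frame"][120:330,80:360],None,fx=2,fy=2))
    with np.errstate(invalid="ignore"):
        br=(f[...,2]>f[...,0]*2)&(np.hypot(x-570,y-238)<60)&(z>2)
        if br.sum()>20:
            print(n,"brass z",np.percentile(z[br],[1,50,99]))
            t=br&(z>np.percentile(z[br],99)-8)
            print("  top circ",t.sum(),cv2.minEnclosingCircle(P[t][:,:2].astype(np.float32)))
        g=(f[...,1]>f[...,2]*1.3)&(f[...,1]>f[...,0]*1.1)&(abs(x-590)<120)&(abs(y-110)<80)&(z<30)
        if g.sum()>50: print(n,"pillow",g.sum(),cv2.minAreaRect(P[g][:,:2].astype(np.float32)))
        m=(np.hypot(x-622,y-6)<60)&(z>36)&(z<55)
        if m.sum()>20:print(n,"hub boss",m.sum(),np.median(P[m],0))
E
python3 p.py 160 3
```

```text
6.4667 [570.7 235.7 150. ] [ -22.    30.6   -7.5   95.1    4.8   54.7 -100.6] [ 0.5 -0.  -4.2] 0.4837046379944211
wrist brass z [133.2 183.7 194.5]
  top circ 4068 ((570.8861694335938, 236.30223083496094), 22.503210067749023)
wrist pillow 1462 ((586.8049926757812, 123.71675109863281), (108.75838470458984, 36.868896484375), 16.736955642700195)
wrist hub boss 2204 [618.7  18.1  47.7]
side brass z [130.  166.5 293.6]
  top circ 15 ((556.5885009765625, 245.11460876464844), 34.024845123291016)
side pillow 395 ((583.9608764648438, 127.39070892333984), (111.94620513916016, 38.378570556640625), 19.775705337524414)
side hub boss 263 [613.   19.2  45.1]
top brass z [129.7 158.8 196.5]
  top circ 112 ((565.768310546875, 225.97283935546875), 27.817058563232422)
top pillow 287 ((585.6273193359375, 120.3650131225586), (109.58699798583984, 38.37128829956055), 17.238908767700195)
top hub boss 333 [616.6  11.5  46.4]
```

View pics/side3.png

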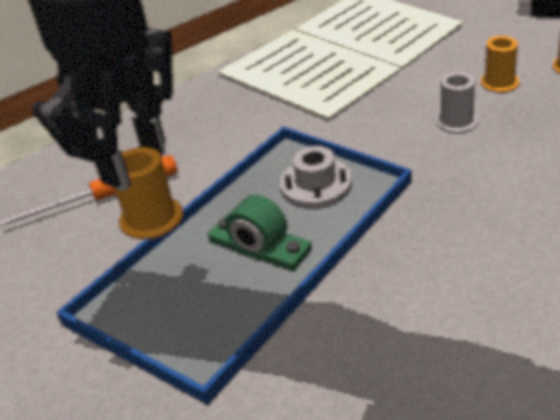

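View pics/wrist3.png

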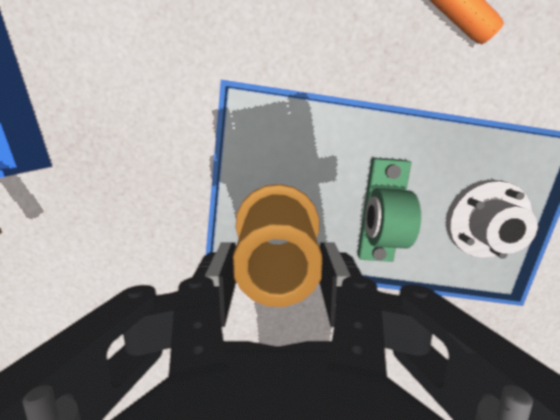

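The held bushing is over the free left third, clear of the bearing block (390,215) and the tray walls. Its underside is at about z = 130, so I lower it 12.5 cm, slowly at the end.

arm_command(plan="0 0.8 0 0;0 2.3 0 0;0 4.3 0 0;0 6.3 0 0;0 8.2 0 0;0 9.8 0 0;0 11 0 0;0 11.7 0 0;0 12 0 0;0 12.1 0 0;0 12.2 0 0;0 12.2 0 0;0 12.2 0 0")

```text
clock: 7.7
ee_pos: [571.3, 237.9, 28.9]
eef_rot: [[0.356, 0.001, 0.935], [-0.935, 0.001, 0.356], [-0.0, -1.0, 0.001]]
ft_force: [-0.2, -0.2, -5.3]
gripper_width: 0.482
```

arm_command(plan="0 0.1 0 0;0 0.2 0 0;0 0.2 0 0;0 0.2 0 0")

```text
clock: 8.03
ee_pos: [571.0, 237.8, 26.3]
eef_rot: [[0.356, 0.0, 0.935], [-0.935, 0.0, 0.356], [-0.0, -1.0, 0.0]]
ft_force: [-0.4, -1.3, -4.4]
gripper_width: 0.477
```

arm_command(plan="0 0.05 0 0;0 0.1 0 0;0 0.1 0 0;0 0.1 0 0")

```text
clock: 8.37
ee_pos: [571.1, 237.9, 26.2]
eef_rot: [[0.356, 0.001, 0.935], [-0.935, 0.0, 0.356], [-0.0, -1.0, 0.001]]
ft_force: [-2.4, -0.7, 8.0]
gripper_width: 0.482
```

Contact: the vertical force went from -4.4 to +8 N. Now I release.

arm_command(plan="0 0 0 0;0 0 0 0;0 0 0 0;0 0 0 0;0 0 0 0;0 0 0 0", jaw=6.5)

```text
clock: 8.87
ee_pos: [570.8, 237.7, 25.0]
eef_rot: [[0.356, -0.0, 0.935], [-0.935, -0.0, 0.356], [-0.0, -1.0, -0.0]]
ft_force: [0.2, 0.4, 1.3]
gripper_width: 0.76
```

arm_command(plan="0 -0.5 0 0;0 -1.5 0 0;0 -3 0 0;0 -5 0 0;0 -7.5 0 0;0 -10 0 0;0 -12.5 0 0;0 -15 0 0;0 -17 0 0;0 -18 0 0;0 -18 0 0;0 -18 0 0")

```text
clock: 9.87
ee_pos: [570.7, 237.6, 205.1]
eef_rot: [[0.356, 0.0, 0.935], [-0.935, 0.0, 0.356], [0.0, -1.0, 0.0]]
ft_force: [-0.9, -0.2, -0.5]
gripper_width: 0.761
```

```bash
python3 p.py 60 4
```

```text
9.8667 [570.7 237.6 205.1] [ -22.    27.8   -7.8   90.8    4.1   61.6 -100. ] [-0.9 -0.2 -0.5] 0.7610440718870728
wrist brass z [ 9.1 65.2 70.9]
  top circ 802 ((572.0768432617188, 238.1414031982422), 21.5196533203125)
wrist pillow 1048 ((586.7196044921875, 123.42971801757812), (108.51068878173828, 36.96456527709961), 16.838302612304688)
wrist hub boss 1549 [618.7  17.5  47.7]
side brass z [  6.3  47.6 383.1]
  top circ 14 ((547.2525634765625, 240.95529174804688), 28.63363265991211)
side pillow 392 ((583.8532104492188, 126.91596221923828), (109.33893585205078, 38.30028533935547), 18.152389526367188)
side hub boss 267 [612.6  18.9  45.2]
top brass z [ 5.  47.6 72.8]
  top circ 163 ((570.5338745117188, 236.56101989746094), 21.92523193359375)
top pillow 288 ((585.7560424804688, 120.67201232910156), (109.8291244506836, 38.530372619628906), 16.654796600341797)
top hub boss 331 [616.5  11.6  46.4]
```

View pics/side4.png

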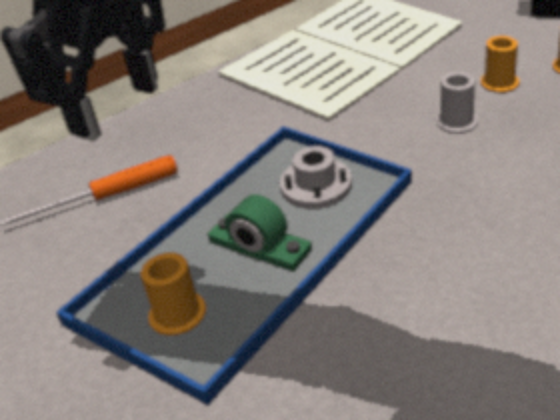

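View pics/wrist4.png

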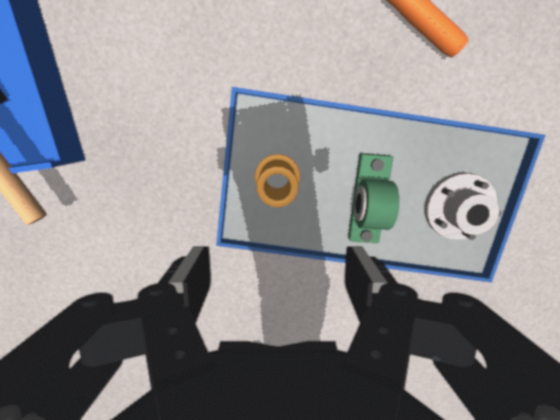

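The bushing stands upright, flange down, in the free place at (277,178) in the wrist view. The hub and bearing block have not moved and the gripper is clear, so I hand the job in.

```bash
python3 -c "
from plant import finish_job
print(finish_job())"
```

```text
the job is handed in; nothing more can be done
None
```

The brass bushing now stands upright, flange down, on the tray floor in the empty place beside the bearing block. I picked the brass one nearest the robot's base (about 490 mm away), lowered it until light contact (about 12 N change at the wrist) and released it. I handed the job in at about 10 s on the robot's clock.

- **Bushing:** the last wrist and top pictures put it at about (571, 237) mm, close to the middle of the free place. Its top reads about 70 mm, as expected for 64 mm on a 5 mm floor. The side camera's fit of its top rim was unusable (too few points), but its picture shows the bushing standing upright.
- **Hub and bearing block:** before and after the placing, the same camera's readings agree to within 0.6 mm in position. The bearing block's angle was steady in the wrist and top views. The side view's angle varied by about 1.6 degrees, with few points to fit, so I took that as noise.
- **Robot:** the gripper was about 130 mm above the bushing and touching nothing when I handed in.

The cameras differed from one another by up to about 7 mm in the absolute position of the parts already on the tray.

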